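# Put four shipwright's tools back into their fitted trays

## Task

Clear the front of the bench: put the block plane, the sanding block, the hole saw and the caulking iron back, each into the wooden tray whose recess has its outline. Each tool must lie flat on the floor of its own recess, inside the rim, the right way up as it was found, and the iron with its blade in the wide pocket and its head in the narrow one. Then let go of everything.

Things in the scene. Friction and masses are not known exactly. Their poses are not given: they have to be found in the camera images.
- block_plane: Block plane, black iron body with bright edges and a round wooden knob, lying loose on its sole: 45 x 162 x 40 mm (x, y, z), 0.7 kg. Origin: centre of its underside; local y along its length. Grip it across its 44 mm width at the middle of its length: the straight side walls are 28 mm high there; the parts up to 40 mm high lie between them.
- sanding_block: Cork sanding block with red-brown paper underneath, loose: 64 x 106 x 31 mm (x, y, z; 62 x 104 mm solid), 0.08 kg. Origin: centre of its underside; local y along its length. Grip across the 62 mm width.
- hole_saw: Hole saw, an ochre cylinder standing teeth down with a grey shank on top, loose: cylinder 45 mm in diameter and 36 mm high, shank (20 mm thick, not to be gripped) up to 66 mm, 0.16 kg. Origin: centre of its underside; z up.
- caulking_iron: Grey steel caulking iron lying flat, loose: 48 x 154 x 26 mm, 0.28 kg. Blade 48 mm wide at local y = -76 mm narrows evenly (sides 7 degrees to y) to a stem with a round 26 mm head at y = +70 mm. Origin: centre of outline, on its support. Grip across at y = +10 mm: 27 mm wide there, its material 5 to 13 mm above the support, so fingertips go down to about 3 mm above that.
- iron_head (a point): Centre of the round head of the caulking iron (local 0, 70, 13 mm of the iron).
- plane_tray: Fixed flat wooden tray, 82 x 198 x 12 mm, with one long rectangular recess 60 x 176 mm for the block plane. Recess floor (grey felt) 5 mm above the bench, rim 7 mm above that floor. Origin: centre of its underside, below the centre of the recess; local y along its length. The plane may lie either way round.
- sanding_tray: Fixed flat wooden tray, 98 x 140 x 12 mm, with one short, wide rectangular recess 77 x 119 mm for the sanding block. Recess floor (grey felt) 5 mm above the bench, rim 7 mm above that floor. Origin: centre of its underside, below the centre of the recess; local y along its length. The block may lie either way round, paper down as it started.
- saw_tray: Fixed square wooden tray, 86 x 86 x 12 mm, with one round recess 60 mm in diameter for the hole saw. Recess floor (grey felt) 5 mm above the bench, rim 7 mm above that floor. Origin: centre of its underside, below the centre of the recess.
- iron_tray: Fixed wooden tray, 84 x 190 mm, outlining the caulking iron: grey felt floor 5 mm thick, rims 7 mm above it. Wide blade pocket at the -y end, narrow head pocket at the +y end; no rims between (y -26 to +62 mm), for the fingers. Origin: centre of its underside; y from blade to head pocket. The iron fits with its origin over the tray's and its y the same way.
- iron_tray_head (a point): Where the centre of the iron's head belongs in the iron tray: local 0, 70, 18 mm of the tray.

How it is judged:
At the end, for the whole second after the job is handed in: Each tool, released and at rest, upright within 0.12 rad in its own tray: origin within 14 mm of the tray's in plan and 1 to 7.5 mm above its underside (floor: 5 mm); aligned within 0.15 (plane), 0.25 (sanding block), 0.2 rad (iron); iron's head within 20 mm of its place (horizontal distance between block_plane and plane_tray below 0.014 m and z of block_plane in the frame of plane_tray between 0.001 and 0.0075 m and angle between each of block_plane, sanding_block, hole_saw, caulking_iron's own z axis and vertical below 0.12 rad and linear speed of each of block_plane, sanding_block, hole_saw, caulking_iron below 0.02 m/s and angle between the y axis of block_plane and the y axis of plane_tray, either way round below 0.15 rad and horizontal distance between sanding_block and sanding_tray below 0.014 m and z of sanding_block in the frame of sanding_tray between 0.001 and 0.0075 m and angle between the y axis of sanding_block and the y axis of sanding_tray, either way round below 0.25 rad and horizontal distance between hole_saw and saw_tray below 0.014 m and z of hole_saw in the frame of saw_tray between 0.001 and 0.0075 m and horizontal distance between caulking_iron and iron_tray below 0.014 m and z of caulking_iron in the frame of iron_tray between 0.001 and 0.0075 m and angle between the y axis of caulking_iron and the y axis of iron_tray, either way round below 0.2 rad and horizontal distance between iron_head and iron_tray_head below 0.02 m); the robot touches nothing.
It also fails if it takes over 102 s, if anything falls off the work surface, if the arm or the gripper's body presses on something with over 40 N, if the wrist force passes 120 N, or if a joint passes its speed limit or range.

## Robot

A 6-joint arm with a two-finger parallel gripper is mounted at the origin on a cart in front of the work surface, level with it; the furniture and walls round the work are solid. World frame = base frame: x ahead of the robot, y to its left, z up, the work surface at z = 0. Lengths are in m, angles in rad, forces in N, time in s.
With the tool pointing down it reaches from about 0.225 to 0.875 m from the base axis. Payload 3.4 kg.
Tool frame: the origin (TCP) lies at the very end of the fingers, on their centre line; the grasp point (between the pads) lies 19 mm behind it; z points along the fingers, y is the line along which they close (so a half turn about z gives the same grasp; the last joint's range is limited). The gripper opens to 85 mm and grips with 20 to 120 N. Pads are 22 mm wide; open, the fingers measure 114 mm over their backs; the gripper's body (76 mm by 85 mm) begins 54 mm behind the grasp point. The pads swing forward as they close: fully open they stand 13 mm farther back than shut.
Start: joints at [-1.363, 0.276, 1.505, -0, 1.361, -0.121], TCP at [0.186, -0.544, 0.191] pointing down, gripper open.
Joint ranges: [-2.89, 2.89], [-0.75, 2.08], [0.22, 2.7], [-1.18, 4.32], [0.11, 2.71], [-2.7, 2.7]. Speed limits (rad/s): [2.57, 2.57, 3.14, 3.14, 3.14, 3.14].

## Interface

Orientations are given as a unit quaternion [w, x, y, z].
In Python, from rig import get_state, optics, sign_off gives the robot as it stands.
- The arm moves only by the tool send_rows, never from a script. Its argument "increments" is a list of rows, each an object with "gripper": the gripper's target within -1 to 1 (shut at 1, half-way at 0, fully open at -1); "linear": the shift along the world's x, y, z in m, a list of three; "delta_rot": the turn, a rotation vector about the world's x, y, z in rad, a list of three. In form: [{"gripper": gripper, "linear": [dx, dy, dz], "delta_rot": [rx, ry, rz]}, ...]. A call has 1 to 8 rows; each row is the pose to reach, as a shift and turn from the pose commanded when the call began; what a row does not reach only later rows make up. A row lasts 1/10 s, in which the tool goes at most 50 mm and 8.59 degrees, less where a joint would pass 70% of its speed; a pose out of reach is approached as far as the arm can. A call with a gripper value outside its range is refused whole. The fingers move at their own pace and stop on an object; "newtons" is the grip in N (left out, the last holds). Time passes only in rows, so rows that repeat a pose let the fingers close. It gives the time, the measured TCP pose, the force, the opening and the grip force at its end, in the units of the state.
- get_state(): the state, without advancing time (a new reading comes with each control period).
- optics.get_image(name): name is "side" or "top"; returns a dict with "pixels" (400x640x3 uint8, blue, green, red), "K" (3x3 intrinsics, pixels), "k1" (the pictures are not rectified: a ray, as slopes to the right and down, at radius r is drawn at 1 + k1 r^2 times it, then the intrinsics apply), "rvec" (rotation vector, rad) and "tvec" (3), from world to camera coordinates, as OpenCV has them. Camera axes: x right, y down, z forward; pixel columns grow to the right and rows downward; lengths in m; the calibration is good to about 2 mm. A picture is of the moment at which its call begins. There is no depth.
- sign_off(): hands the job in; it is judged then, once.
The state is a dict: "clock": time; "qpos": joint angles; "qd": joint speeds; "effort": joint torques, N m; "position": TCP position; "ee_rot": TCP orientation; "contact_force": force on the tool from outside, world axes, zero at the start; "moment": the same for the moment, N m; "width": finger opening in m; "gripper_force": force on a finger pad.
Only numpy, scipy, OpenCV 4.12 (cv2) and the standard library are available. Lean on these libraries where they do the work, as an engineer would, in place of code of your own. Each camera call takes 0.05 s, during which the arm holds its last target. There are 200 camera calls.

## Working session

There is one attempt and no reset: what is moved stays moved. The work goes in short steps, Python scripts to look and compute and a tool call to move; the robot and the scene stay as the last step left them, time stands still between calls to the robot, and variables do not carry over. Pictures are saved under pics/ and viewed, at most 15 in all, crops included, and the job is handed in when it is done.

Besides the shell and the picture viewer there is one more tool, called after "Request:" as name(argument=value, ...), one argument or row to a line, values as JSON. send_rows: Moves the arm, as the interface text tells. Its arguments: {"type":"object","properties":{"increments":{"type":"array"},"newtons":{"type":"number"}},"required":["increments"]}

```bash
mkdir -p pics; ls
cat > h.py <<'E'
import numpy as np, cv2
from rig import get_state, optics
def cam(n):
    d=optics.get_image(n); d['pixels']=np.array(d['pixels'],np.uint8); d['K']=np.array(d['K']);d['R']=cv2.Rodrigues(np.array(d['rvec'],float))[0]; d['t']=np.array(d['tvec'],float).reshape(3); return d
def dist(d): return np.array([0,0,0,0,0.]) if not d['k1'] else np.array([d['k1'],0,0,0,0.])
def ray(d,px,z):
    p=np.atleast_2d(np.array(px,float)).reshape(-1,1,2)
    u=cv2.undistortPoints(p,d['K'],dist(d)).reshape(-1,2)
    r=np.c_[u,np.ones(len(u))]@d['R']; c=-d['R'].T@d['t']
    return c+r*((z-c[2])/r[:,2])[:,None]
def proj(d,P): return cv2.projectPoints(np.array(P,float).reshape(-1,1,3),d['R'],d['t'],d['K'],dist(d))[0].reshape(-1,2)
E
python3 - <<'E'
from h import *
for n in('top','side'):
    d=cam(n); cv2.imwrite(f'pics/{n}0.png',d['pixels']); print(n,d['K'].tolist(),d['k1'],-d['R'].T@d['t'],d['R'][2])
print(get_state())
E
```

```text
pics
top [[486.03042079855766, 0.0, 319.6109444103852], [0.0, 486.03042079855766, 199.8155204557716], [0.0, 0.0, 1.0]] 0.012571630436383683 [0.43740568 0.0112158  1.27685197] [ 0.05791157  0.01587107 -0.99819555]
side [[399.31896206024203, 0.0, 315.54326848070883], [0.0, 399.31896206024203, 200.19736979172694], [0.0, 0.0, 1.0]] -0.10207688887886558 [-0.02078486  1.00925573  0.64095453] [ 0.4217734  -0.78250159 -0.45803762]
{'clock': 0.1, 'qpos': array([-1.36298509e+00,  2.76538326e-01,  1.50604992e+00,  1.80892874e-05,
        1.36067750e+00, -1.20976000e-01]), 'qd': array([ 0.00048313, -0.00121508, -0.00284767, -0.00095477,  0.00213136,
       -0.00053952]), 'effort': array([ 1.20373843e-03, -4.17699838e+01, -2.46406424e+01, -1.09215571e-04,
        5.80034248e-03, -6.92026191e-06]), 'position': array([ 0.18556558, -0.54365378,  0.19060522]), 'ee_rot': array([-8.36143566e-04,  9.86517739e-01,  1.63652227e-01, -2.74737109e-05]), 'contact_force': array([-0.35673176, -0.38175302, -0.55305066]), 'moment': array([ 0.0103775 , -0.00420645, -0.00716405]), 'gripper_force': 0.0, 'width': 0.08523075084440662}
```

View pics/top0.png

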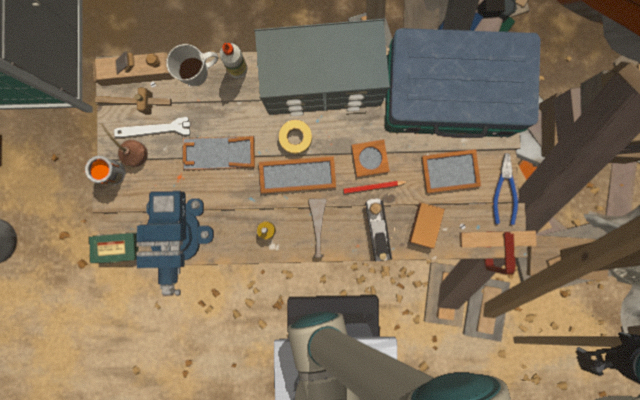

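View pics/side0.png

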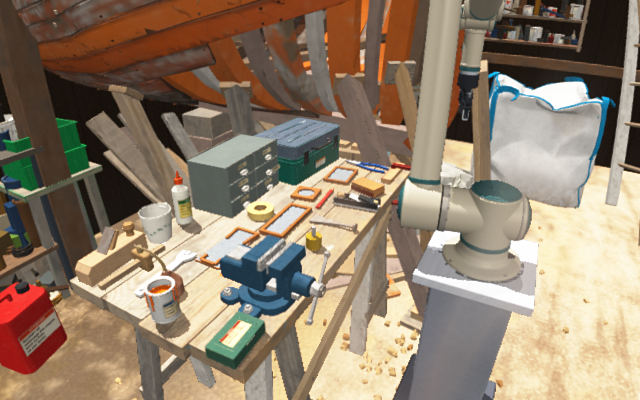

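Top view: hole saw ~(265,231), iron ~(317,228, head lower down), plane ~(376,228), sanding block ~(427,226). Trays: iron (219,152), plane (297,175), saw (370,158), sanding (451,171). Enlarge the area and print colours.

Run:
```python
from h import *
im=cv2.imread('pics/top0.png')
c=im[130:270,175:515]
cv2.imwrite('pics/crop0.png',cv2.resize(c,None,fx=2.35,fy=2.35,interpolation=cv2.INTER_CUBIC))
hsv=cv2.cvtColor(im,cv2.COLOR_BGR2HSV)
for n,p in dict(felt_i=(219,155),felt_p=(297,175),felt_s=(370,158),felt_sa=(451,171),rim=(297,160),saw=(263,231),iron=(317,215),ironstem=(319,240),sand=(427,226),wood=(300,215),wood2=(400,160)).items(): print(n,hsv[p[1],p[0]])
```

```text
felt_i [ 75   7 146]
felt_p [ 40   5 145]
felt_s [ 30   2 148]
felt_sa [ 40   5 147]
rim [ 12 170 174]
saw [ 20  26 198]
iron [ 17  48 163]
ironstem [ 14  46 165]
sand [ 15 161 188]
wood [ 17  87 176]
wood2 [ 16  86 174]
```

View pics/crop0.png

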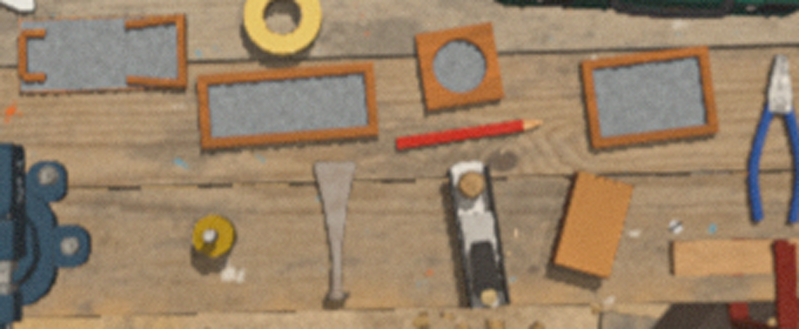

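```bash
cat > meas.py <<'E'
from h import *
import sys
def rect(d,mask,z,hull=True):
    cs,_=cv2.findContours(mask.astype(np.uint8),cv2.RETR_EXTERNAL,cv2.CHAIN_APPROX_NONE)
    c=max(cs,key=cv2.contourArea)
    P=ray(d,c.reshape(-1,2),z)[:,:2]
    (cx,cy),(w,h),a=cv2.minAreaRect((P*1000).astype(np.float32))
    if w>h: a+=90
    else: w,h=h,w
    # long axis direction in world deg
    ang=((a if w>h and False else a)+0)%180
    b=cv2.boxPoints(((cx,cy),(1,1),0))
    box=cv2.boxPoints(cv2.minAreaRect((P*1000).astype(np.float32)))
    e=[box[1]-box[0],box[2]-box[1]]; e=max(e,key=np.linalg.norm); ang=np.degrees(np.arctan2(e[1],e[0]))%180
    return np.round([cx,cy,w,h,ang],1),c
E
python3 - <<'E'
from meas import *
d=cam('top'); im=d['pixels']; hsv=cv2.cvtColor(im,cv2.COLOR_BGR2HSV).astype(int); H,S,V=hsv[...,0],hsv[...,1],hsv[...,2]
def roi(m,x0,y0,x1,y1):
    o=np.zeros(m.shape,bool); o[y0:y1,x0:x1]=m[y0:y1,x0:x1]; return o
felt=(S<35)&(V>115)&(V<185); rim=(S>120)&(H<17)&(V>90)
vis=im.copy()
def show(n,m,z):
    r,c=rect(d,m,z); print(n,z,r); cv2.drawContours(vis,[c],-1,(0,255,0),1)
for n,b in dict(iron=(178,132,258,172),plane=(256,154,340,196),saw=(346,136,392,182),sand=(418,146,484,197)).items():
    show(n+' felt',roi(felt,*b),.005)
    show(n+' outer',roi(felt|rim,*b),.012)
show('sandblock',roi(rim,408,198,448,255),.031)
show('saw',roi((S>120)&(H>17)&(H<32),250,215,285,248),.036)
show('iron',roi((S<66)&(V>100),300,195,336,262),.010)
show('plane',roi((S<60)|(V<70),360,190,398,262),.028)
# shank of the saw
c=vis[130:270,175:515]; cv2.imwrite('pics/crop1.png',cv2.resize(c,None,fx=2.35,fy=2.35,interpolation=cv2.INTER_NEAREST))
E
```

```text
iron felt 0.005 [643.5 301.2 172.6  77.4  89.1]
iron outer 0.012 [644.  294.3 187.3  82.2  89. ]
plane felt 0.005 [579.6  89.5 173.3  56.1  93. ]
plane outer 0.012 [579.1  89.1 198.7  84.9  92.7]
saw felt 0.005 [ 618.  -103.7   52.9   52.5  178.4]
saw outer 0.012 [ 617.  -102.9   88.4   87.3   98. ]
sand felt 0.005 [ 578.4 -313.   114.9   73.3   95.2]
sand outer 0.012 [ 578.  -312.3  143.   101.    95.6]
sandblock 0.031 [ 438.1 -240.4  106.8   65.2  163.3]
saw 0.036 [435.7 170.9  45.9  43.5 178.9]
iron 0.01 [439.1  38.7 148.1  44.4 178.6]
plane 0.028 [ 431.2 -117.9  160.7   55.9   10.8]
```

View pics/crop1.png

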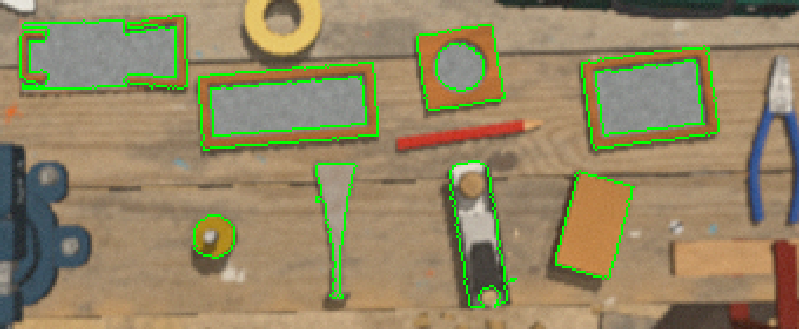

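Outlines fit the trays, saw and sanding block to within ~2 mm of the given sizes. The plane and iron need midline fits.

Run:
```python
from meas import *
d=cam('top'); im=d['pixels']; hsv=cv2.cvtColor(im,cv2.COLOR_BGR2HSV).astype(int); H,S,V=hsv[...,0],hsv[...,1],hsv[...,2]
def mid(n,m,x0,x1,rows,z):
    L=[];
    for r in rows:
        c=np.where(m[r,x0:x1])[0]+x0
        L.append((r,c.min(),c.max()))
    L=np.array(L); A=ray(d,np.c_[L[:,1]-.5,L[:,0]],z); B=ray(d,np.c_[L[:,2]+.5,L[:,0]],z); M=(A+B)/2
    for nm,Q in(('left',A),('right',B),('mid',M)):
        p=np.polyfit(Q[:,0],Q[:,1],1); res=Q[:,1]-np.polyval(p,Q[:,0]); print(n,nm,'slope deg %.1f'%np.degrees(np.arctan(p[0])),'y at x=.43: %.4f'%np.polyval(p,.43),'res %.4f'%res.std())
    print(' widths mm',np.round(1000*(A-B)[::6,1],0))
mid('iron',(S<66)&(V>100),302,334,range(201,255),.010)
pm=(S<60)|(V<70)
mid('plane',pm,360,392,range(203,250),.028)
print('iron ends', ray(d,[(317,199.),(318,262)],.008)[:,:2])
for r in range(196,204): print(r,S[r,310:326].tolist())
for r in range(250,264): print(r,S[r,312:326].tolist(),V[r,312:326].tolist())
print('plane')
for r in (205,215,225,240,250): print(r,S[r,360:396].tolist(),V[r,360:396].tolist())
```

```text
Traceback (most recent call last):
ValueError: zero-size array to reduction operation minimum which has no identity
```

Run:
```python
from meas import *
d=cam('top'); im=d['pixels']; hsv=cv2.cvtColor(im,cv2.COLOR_BGR2HSV).astype(int); H,S,V=hsv[...,0],hsv[...,1],hsv[...,2]
def mid(n,m,x0,x1,rows,z):
    L=[];
    for r in rows:
        c=np.where(m[r,x0:x1])[0]+x0
        if len(c)>2: L.append((r,c.min(),c.max()))
    L=np.array(L); A=ray(d,np.c_[L[:,1]-.5,L[:,0]],z); B=ray(d,np.c_[L[:,2]+.5,L[:,0]],z); M=(A+B)/2
    for nm,Q in(('left',A),('right',B),('mid',M)):
        p=np.polyfit(Q[:,0],Q[:,1],1); res=Q[:,1]-np.polyval(p,Q[:,0]); print(n,nm,'slope deg %.1f'%np.degrees(np.arctan(p[0])),'y at x=.43: %.4f'%np.polyval(p,.43),'res %.4f'%res.std())
    print(' widths mm',np.round(1000*(A-B)[::6,1],0))
mid('iron',(S<66)&(V>100),302,334,range(201,255),.010)
pm=(S<60)|(V<70)
mid('plane',pm,360,392,range(203,250),.028)
print('iron ends', ray(d,[(317,199.),(318,262)],.008)[:,:2])
for r in range(196,204): print(r,S[r,310:326].tolist())
for r in range(252,264): print(r,V[r,312:326].tolist())
print('plane')
for r in (205,215,225,240,250): print(r,S[r,360:396].tolist(),V[r,360:396].tolist())
```

```text
iron left slope deg 7.3 y at x=.43: 0.0489 res 0.0032
iron right slope deg -8.0 y at x=.43: 0.0289 res 0.0042
iron mid slope deg -0.3 y at x=.43: 0.0390 res 0.0026
 widths mm [47. 37. 39. 26. 21. 16. 10.  8.  8.]
plane left slope deg 6.5 y at x=.43: -0.0935 res 0.0009
plane right slope deg 6.7 y at x=.43: -0.1394 res 0.0030
plane mid slope deg 6.6 y at x=.43: -0.1164 res 0.0016
 widths mm [44. 46. 46. 46. 46. 46. 46. 46.]
iron ends [[0.5133278  0.03816733]
 [0.34948331 0.03947869]]
196 [98, 98, 102, 105, 103, 102, 105, 100, 102, 99, 104, 93, 90, 88, 91, 84]
197 [96, 103, 101, 101, 118, 103, 99, 107, 104, 105, 99, 94, 92, 88, 86, 84]
198 [83, 85, 84, 77, 86, 82, 81, 83, 78, 81, 82, 71, 72, 69, 72, 74]
199 [48, 56, 54, 50, 53, 53, 59, 59, 58, 56, 51, 51, 50, 50, 47, 58]
200 [41, 44, 44, 42, 49, 50, 46, 43, 51, 50, 49, 47, 43, 45, 45, 45]
201 [46, 50, 44, 49, 47, 47, 52, 51, 53, 52, 55, 48, 44, 44, 43, 47]
202 [49, 51, 47, 41, 47, 49, 59, 52, 56, 61, 51, 55, 51, 42, 49, 47]
203 [51, 54, 47, 50, 49, 51, 57, 58, 62, 57, 58, 56, 51, 48, 44, 56]
252 [173, 176, 157, 113, 122, 155, 165, 159, 
[... 1753 characters left out ...]
8, 193, 191, 193, 196, 183, 110, 79, 125, 138, 145, 146, 144, 149, 148, 140, 143]
240 [75, 82, 84, 78, 76, 78, 81, 76, 87, 84, 95, 62, 28, 42, 37, 40, 47, 38, 50, 50, 32, 40, 23, 25, 36, 33, 31, 28, 45, 64, 76, 79, 82, 83, 75, 77] [147, 153, 152, 160, 162, 156, 151, 104, 88, 91, 83, 66, 74, 85, 96, 82, 71, 68, 66, 71, 72, 70, 68, 70, 70, 94, 140, 99, 74, 112, 150, 154, 159, 163, 159, 152]
250 [84, 87, 81, 84, 83, 78, 83, 86, 84, 82, 76, 84, 73, 55, 42, 42, 45, 53, 12, 43, 30, 22, 32, 47, 15, 43, 37, 35, 56, 61, 54, 79, 79, 85, 94, 101] [164, 159, 161, 158, 159, 161, 157, 154, 134, 99, 87, 79, 73, 51, 66, 91, 73, 63, 64, 71, 68, 70, 71, 65, 67, 71, 75, 66, 50, 54, 99, 151, 167, 168, 165, 172]
```

Run:
```python
from meas import *
d=cam('top'); im=d['pixels']; hsv=cv2.cvtColor(im,cv2.COLOR_BGR2HSV).astype(int); H,S,V=hsv[...,0],hsv[...,1],hsv[...,2]
def roi(m,x0,y0,x1,y1):
    o=np.zeros(m.shape,bool); o[y0:y1,x0:x1]=m[y0:y1,x0:x1]; return o
k=np.ones((3,3),np.uint8)
pm=roi((S<60)|(V<70),362,190,394,262)|roi((S>100)&(V>100),366,194,384,212)
pm=cv2.morphologyEx(pm.astype(np.uint8),cv2.MORPH_CLOSE,np.ones((9,9),np.uint8)); pm=cv2.morphologyEx(pm,cv2.MORPH_OPEN,np.ones((9,9),np.uint8))
print('plane',rect(d,pm,.028)[0], rect(d,pm,.02)[0])
l=ray(d,[(367.3,215),(373,250),(384.7,215),(390,250)],.028)[:,:2]; print(l,np.degrees(np.arctan2(*(l[0]-l[1])[::-1])))
m=cv2.morphologyEx(roi((S<64)&(V>100),300,195,336,262).astype(np.uint8),cv2.MORPH_OPEN,k)
M=[]
for r in range(201,254):
    c=np.where(m[r])[0]
    if len(c)>2: M.append(((c.min()+c.max())/2,r,len(c)))
M=np.array(M); P=ray(d,M[:,:2],.01); p=np.polyfit(P[:,0],P[:,1],1)
print('iron slope',np.degrees(p[0]),np.polyval(p,[.37,.437,.5]),(P[:,1]-np.polyval(p,P[:,0])).std())
print(ray(d,[(317,198.4)],.004),ray(d,[(318,261.6)],.013),ray(d,[(319,256.5)],.026))
```

```text
plane [ 430.7 -116.   160.    47.1    7.3] [ 430.6 -116.8  161.    47.4    7.3]
[[ 0.46778264 -0.09027852]
 [ 0.37811466 -0.10212488]
 [ 0.46669071 -0.13477921]
 [ 0.3771168  -0.14539915]] 7.525968388987132
iron slope -0.11815102315609849 [0.03925696 0.0391188  0.03898889] 0.00085826295870892
[[0.51514403 0.03821466 0.004     ]] [[0.35085749 0.03934268 0.013     ]] [[0.3646661  0.03618175 0.026     ]]
```

Measured (mm, deg): sanding block (438,-240), axis 163; plane (431,-117), axis 7.4; iron (438,39), head towards -x; saw (436,171). Trays: sanding (578,-312) 95.4; plane (579,89) 92.8; saw (617,-103); iron (644,294) 89. Starting with the sanding block.

Request:
send_rows(
  increments=[
    {"gripper":-1,"linear":[0.252,0.304,-0.051],"delta_rot":[0,0,-0.623]},
    {"gripper":-1,"linear":[0.252,0.304,-0.051],"delta_rot":[0,0,-0.623]},
    {"gripper":-1,"linear":[0.252,0.304,-0.051],"delta_rot":[0,0,-0.623]},
    {"gripper":-1,"linear":[0.252,0.304,-0.051],"delta_rot":[0,0,-0.623]},
    {"gripper":-1,"linear":[0.252,0.304,-0.051],"delta_rot":[0,0,-0.623]},
    {"gripper":-1,"linear":[0.252,0.304,-0.051],"delta_rot":[0,0,-0.623]},
    {"gripper":-1,"linear":[0.252,0.304,-0.051],"delta_rot":[0,0,-0.623]},
    {"gripper":-1,"linear":[0.252,0.304,-0.051],"delta_rot":[0,0,-0.623]},
  ],
  newtons=40,
)

```text
clock: 1.1
position: [0.4338, -0.2446, 0.1414]
ee_rot: [0.0, 0.989, -0.147, 0.0]
contact_force: [-0.1, -0.1, -1.0]
width: 0.0858
gripper_force: 0.0
```

Request:
send_rows(
  increments=[
    {"gripper":-1,"linear":[0,0,-0.05],"delta_rot":[0,0,0]},
    {"gripper":-1,"linear":[0,0,-0.09],"delta_rot":[0,0,0]},
    {"gripper":-1,"linear":[0,0,-0.12],"delta_rot":[0,0,0]},
    {"gripper":-1,"linear":[0,0,-0.134],"delta_rot":[0,0,0]},
    {"gripper":-1,"linear":[0,0,-0.134],"delta_rot":[0,0,0]},
    {"gripper":0.5,"linear":[0,0,-0.134],"delta_rot":[0,0,0]},
    {"gripper":0.5,"linear":[0,0,-0.134],"delta_rot":[0,0,0]},
    {"gripper":0.5,"linear":[0,0,-0.134],"delta_rot":[0,0,0]},
  ],
)

```text
clock: 1.9
position: [0.4336, -0.2469, 0.0086]
ee_rot: [0.001, 0.989, -0.147, 0.001]
contact_force: [-0.6, 0.3, 0.9]
width: 0.044
gripper_force: 0.0
```

Run:
```python
from h import *
a=cam('top')['pixels'][150:290,330:500]; b=cam('side')['pixels'][130:230,300:440]
cv2.imwrite('pics/v1.png',np.vstack([cv2.resize(a,(480,395),interpolation=cv2.INTER_CUBIC)[:300],cv2.resize(b,(480,300),interpolation=cv2.INTER_CUBIC)])); s=get_state();print(s['position'],s['width'],s['gripper_force'],s['qpos'],s['contact_force'])
```

```text
[ 0.43333962 -0.24667925  0.00837739] 0.027752665113035525 0.0 [-6.57062331e-01  3.40010257e-01  1.93148347e+00 -1.20375136e-04
  8.68025970e-01  1.20813372e+00] [-0.61718617 -0.09282056 -0.62792819]
```

View pics/v1.png

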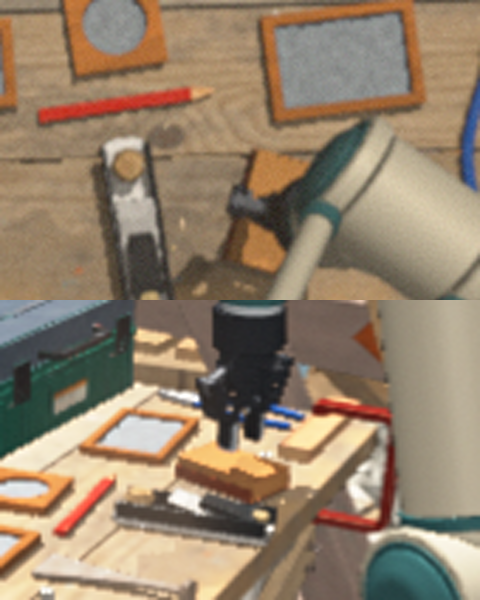

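In the side crop the closed fingers stand at or behind the block's rear edge, apparently at its top. In the top crop the block is unmoved with a finger over its middle. So I'll compare the projected reported TCP with the pictures.

Run:
```python
from h import *
s=get_state(); p=s['position']; print(p,s['width'],s['ee_rot'])
d=cam('side'); t=cam('top'); im=d['pixels'].copy()
for z in (0,.02,.04,.06): 
    q=np.array([p[0],p[1],p[2]+z]); print(z,proj(d,q),proj(t,q))
# sanding block model corners
a=np.radians(163.3); u=np.array([np.cos(a),np.sin(a)]); v=np.array([-u[1],u[0]])
def box(z): return [np.r_[np.array([.4381,-.2404])+i*.053*u+j*.031*v,z] for i,j in((1,1),(1,-1),(-1,-1),(-1,1))]
im=cv2.resize(im[110:230,290:450],None,fx=5,fy=5,interpolation=cv2.INTER_CUBIC)
f=lambda q:tuple(int(x) for x in ((q-[290,110])*5+2))
for z,c in((0,(255,0,0)),(.031,(0,0,255))):
    q=proj(d,box(z)); cv2.polylines(im,[np.array([f(x) for x in q])],True,c,1)
for z,c in((0,(0,255,0)),(.02,(0,255,255)),(.04,(255,255,0))): cv2.circle(im,f(proj(d,p+[0,0,z])[0]),4,c,-1)
cv2.imwrite('pics/v2.png',im)
```

```text
[ 0.43333962 -0.24667925  0.00837739] 0.027752665113035525 [ 5.45979658e-04  9.89190814e-01 -1.46630341e-01  8.82213590e-04]
0 [[368.96143051 188.64954125]] [[427.45916625 226.99565739]]
0.02 [[369.30023429 183.70842449]] [[429.05942467 226.98270616]]
0.04 [[369.64150874 178.70652122]] [[430.7120666  226.96933895]]
0.06 [[369.9852314  173.64320008]] [[432.41970846 226.95553538]]
```

View pics/v2.png

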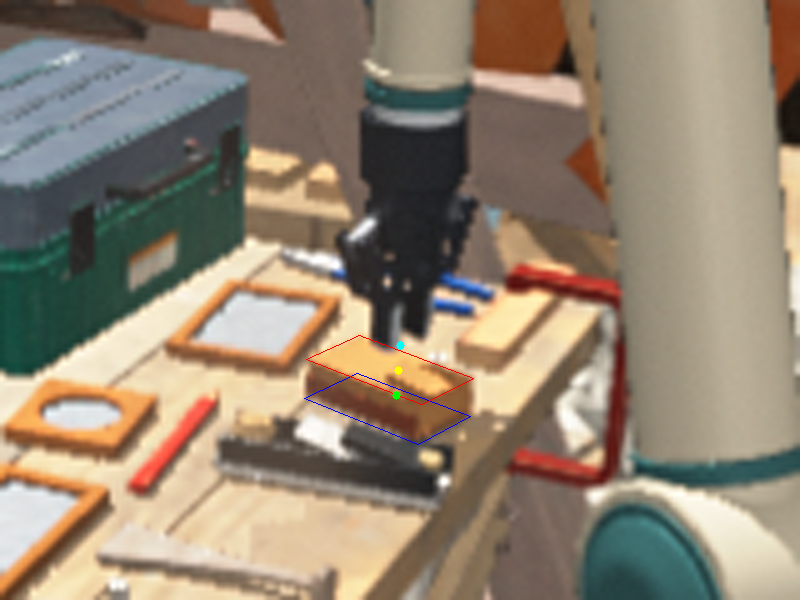

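The drawn block outline fits, so the cameras and the block pose agree. The real fingertips are about 40 mm above the reported TCP, and the commanded shift was under-run by ~2%. I'll calibrate by gently touching the block top (31 mm) with closed fingers.

Request:
send_rows(
  increments=[
    {"gripper":1,"linear":[0,0,0],"delta_rot":[0,0,0]},
    {"gripper":1,"linear":[0,0,-0.002],"delta_rot":[0,0,0]},
    {"gripper":1,"linear":[0,0,-0.004],"delta_rot":[0,0,0]},
    {"gripper":1,"linear":[0,0,-0.006],"delta_rot":[0,0,0]},
    {"gripper":1,"linear":[0,0,-0.006],"delta_rot":[0,0,0]},
    {"gripper":1,"linear":[0,0,-0.006],"delta_rot":[0,0,0]},
    {"gripper":1,"linear":[0,0,-0.006],"delta_rot":[0,0,0]},
  ],
)

```text
clock: 2.8
position: [0.4328, -0.2462, 0.0014]
ee_rot: [0.0, 0.989, -0.147, -0.0]
contact_force: [-0.3, -0.1, 0.1]
width: -0.0001
gripper_force: 0.0
```

Run:
```python
from h import *
s=get_state(); p=s['position']; print(p,s['width'],s['contact_force'],s['qpos'])
d=cam('side'); t=cam('top')
A=cv2.resize(d['pixels'][150:200,340:400],None,fx=10,fy=10,interpolation=cv2.INTER_CUBIC)
cv2.imwrite('pics/v3.png',A)
```

```text
[ 0.43281648 -0.24620811  0.00140302] -7.61731427469252e-05 [-0.32525578 -0.07019937  0.10664604] [-6.56971663e-01  3.49699388e-01  1.93932433e+00 -9.30544307e-05
  8.52537765e-01  1.20815817e+00]
```

View pics/v3.png

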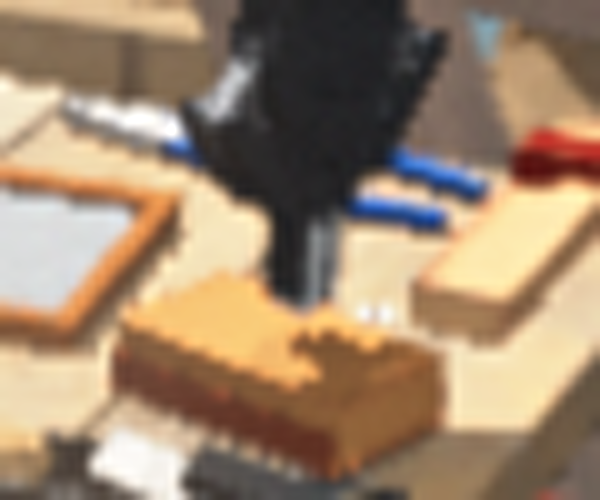

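Tip is at px (370.5,180.5), just above the block top, at z≈0.041 against the reported 0.001. Lowering further to touch.

Request:
send_rows(
  increments=[
    {"gripper":1,"linear":[0,0,-0.003],"delta_rot":[0,0,0]},
    {"gripper":1,"linear":[0,0,-0.006],"delta_rot":[0,0,0]},
    {"gripper":1,"linear":[0,0,-0.006],"delta_rot":[0,0,0]},
    {"gripper":1,"linear":[0,0,-0.006],"delta_rot":[0,0,0]},
  ],
)

```text
clock: 3.3
position: [0.4327, -0.2461, -0.0048]
ee_rot: [-0.0, 0.989, -0.147, -0.0]
contact_force: [0.0, -0.4, 0.5]
width: 0.0002
gripper_force: 0.0
```

Request:
send_rows(
  increments=[
    {"gripper":1,"linear":[0,0,-0.002],"delta_rot":[0,0,0]},
    {"gripper":1,"linear":[0,0,-0.002],"delta_rot":[0,0,0]},
    {"gripper":1,"linear":[0,0,-0.002],"delta_rot":[0,0,0]},
  ],
)

```text
clock: 3.6
position: [0.4328, -0.2462, -0.0066]
ee_rot: [0.0, 0.989, -0.147, -0.0]
contact_force: [-0.5, -0.3, 0.0]
width: -0.0002
gripper_force: 0.0
```

Request:
send_rows(
  increments=[
    {"gripper":1,"linear":[0,0,-0.002],"delta_rot":[0,0,0]},
    {"gripper":1,"linear":[0,0,-0.002],"delta_rot":[0,0,0]},
    {"gripper":1,"linear":[0,0,-0.002],"delta_rot":[0,0,0]},
  ],
)

```text
clock: 3.9
position: [0.4327, -0.2462, -0.0086]
ee_rot: [0.0, 0.989, -0.147, -0.0]
contact_force: [-1.0, -0.4, -0.8]
width: 0.0002
gripper_force: 0.0
```

Request:
send_rows(
  increments=[
    {"gripper":1,"linear":[0,0,-0.002],"delta_rot":[0,0,0]},
    {"gripper":1,"linear":[0,0,-0.002],"delta_rot":[0,0,0]},
    {"gripper":1,"linear":[0,0,-0.002],"delta_rot":[0,0,0]},
  ],
)

```text
clock: 4.2
position: [0.433, -0.2463, -0.0098]
ee_rot: [0.0, 0.989, -0.147, 0.0]
contact_force: [-1.8, 1.4, 6.7]
width: 0.0002
gripper_force: 3.2
```

Touch: reported −0.0095 corresponds to true 0.031, so z is offset by +0.0405. Now get the tip's x,y from the picture at that known height.

Run:
```python
from h import *
s=get_state(); p=s['position']; print(p,s['qpos'])
d=cam('side'); t=cam('top')
print(proj(d,[p[0],p[1],.031]), ray(d,[(370,183),(371,183),(370.5,184)],.031))
A=cv2.resize(d['pixels'][160:200,345:395],None,fx=10,fy=10,interpolation=cv2.INTER_CUBIC)
B=cv2.resize(t['pixels'][195:255,400:460],None,fx=6.67,fy=6.67,interpolation=cv2.INTER_CUBIC)[:400]
cv2.imwrite('pics/v4.png',cv2.resize(np.hstack([A,B]),(800,355)))
```

```text
[ 0.433009   -0.2463442  -0.00983324] [-6.56913506e-01  3.65371565e-01  1.95219257e+00 -1.59209842e-04
  8.23222388e-01  1.20811942e+00]
[[369.3956983  183.10811097]] [[ 0.4314132  -0.24829024  0.031     ]
 [ 0.42819774 -0.25005286  0.031     ]
 [ 0.42662996 -0.24104847  0.031     ]]
```

View pics/v4.png

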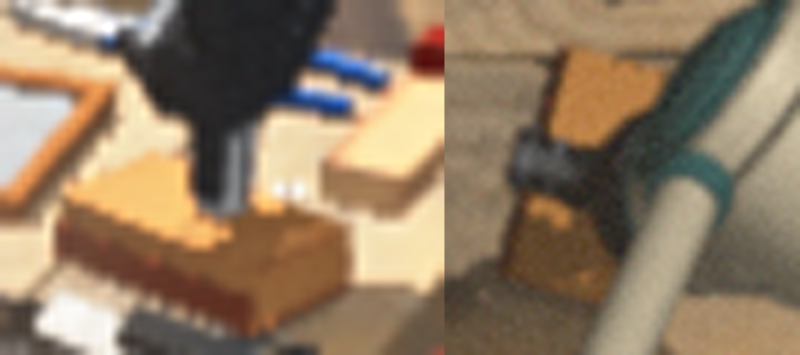

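Request:
send_rows(
  increments=[
    {"gripper":1,"linear":[0,0,0.03],"delta_rot":[0,0,0]},
    {"gripper":-1,"linear":[0.005,0.006,0.04],"delta_rot":[0,0,0]},
    {"gripper":-1,"linear":[0.005,0.006,0.04],"delta_rot":[0,0,0]},
    {"gripper":-1,"linear":[0.005,0.006,0.04],"delta_rot":[0,0,0]},
    {"gripper":-1,"linear":[0.005,0.006,0.04],"delta_rot":[0,0,0]},
    {"gripper":-1,"linear":[0.005,0.006,0.04],"delta_rot":[0,0,0]},
    {"gripper":-1,"linear":[0.005,0.006,0.04],"delta_rot":[0,0,0]},
    {"gripper":-1,"linear":[0.005,0.006,0.04],"delta_rot":[0,0,0]},
  ],
)

```text
clock: 5.1
position: [0.4375, -0.2401, 0.029]
ee_rot: [-0.0, 0.989, -0.147, -0.0]
contact_force: [0.8, 0.3, -0.2]
width: 0.0855
gripper_force: 0.0
```

Request:
send_rows(
  increments=[
    {"gripper":-1,"linear":[0,0,-0.035],"delta_rot":[0,0,0]},
    {"gripper":-1,"linear":[0,0,-0.055],"delta_rot":[0,0,0]},
    {"gripper":-1,"linear":[0,0,-0.064],"delta_rot":[0,0,0]},
    {"gripper":-1,"linear":[0,0,-0.064],"delta_rot":[0,0,0]},
    {"gripper":0.6,"linear":[0,0,-0.064],"delta_rot":[0,0,0]},
    {"gripper":0.6,"linear":[0,0,-0.064],"delta_rot":[0,0,0]},
    {"gripper":0.6,"linear":[0,0,-0.064],"delta_rot":[0,0,0]},
    {"gripper":0.6,"linear":[0,0,-0.064],"delta_rot":[0,0,0]},
  ],
  newtons=40,
)

```text
clock: 5.9
position: [0.4388, -0.241, -0.0334]
ee_rot: [0.001, 0.989, -0.147, 0.001]
contact_force: [0.1, -0.1, 6.7]
width: 0.0612
gripper_force: 45.0
```

Request:
send_rows(
  increments=[
    {"gripper":0.6,"linear":[0,0,0.04],"delta_rot":[0,0,0]},
    {"gripper":0.6,"linear":[0.02,-0.01,0.08],"delta_rot":[0,0,0.15]},
    {"gripper":0.6,"linear":[0.05,-0.03,0.08],"delta_rot":[0,0,0.3]},
    {"gripper":0.6,"linear":[0.08,-0.045,0.08],"delta_rot":[0,0,0.45]},
    {"gripper":0.6,"linear":[0.1,-0.055,0.08],"delta_rot":[0,0,0.6]},
    {"gripper":0.6,"linear":[0.12,-0.065,0.08],"delta_rot":[0,0,0.75]},
    {"gripper":0.6,"linear":[0.139,-0.072,0.08],"delta_rot":[0,0,0.9]},
    {"gripper":0.6,"linear":[0.139,-0.072,0.08],"delta_rot":[0,0,1.05]},
  ],
)

```text
clock: 6.7
position: [0.5795, -0.3134, 0.0451]
ee_rot: [0.001, 0.928, 0.372, 0.001]
contact_force: [-0.4, 0.3, -0.5]
width: 0.0613
gripper_force: 44.6
```

Request:
send_rows(
  increments=[
    {"gripper":0.6,"linear":[0,0,0],"delta_rot":[0,0,0.15]},
    {"gripper":0.6,"linear":[0,0,0],"delta_rot":[0,0,0.3]},
    {"gripper":0.6,"linear":[0,0,0],"delta_rot":[0,0,0.45]},
    {"gripper":0.6,"linear":[0,0,0],"delta_rot":[0,0,0.6]},
    {"gripper":0.6,"linear":[0,0,0],"delta_rot":[0,0,0.75]},
    {"gripper":0.6,"linear":[0,0,0],"delta_rot":[0,0,0.91]},
    {"gripper":0.6,"linear":[0,0,0],"delta_rot":[0,0,0.91]},
    {"gripper":0.6,"linear":[0,0,0],"delta_rot":[0,0,0.91]},
  ],
)

```text
clock: 7.5
position: [0.5765, -0.3119, 0.0453]
ee_rot: [-0.0, 0.674, 0.739, 0.0]
contact_force: [-0.2, -0.1, -1.3]
width: 0.0612
gripper_force: 44.6
```

Run:
```python
from h import *
s=get_state(); p=s['position']; w,x,y,z=s['ee_rot']; print(p,s['width'],'closing',np.degrees(2*np.arctan2(y,x))-90,s['qpos'])
d=cam('side'); t=cam('top')
A=cv2.resize(d['pixels'][110:210,300:400],None,fx=4,fy=4,interpolation=cv2.INTER_CUBIC)
B=cv2.resize(t['pixels'][130:230,400:500],None,fx=4,fy=4,interpolation=cv2.INTER_CUBIC)
cv2.imwrite('pics/v5.png',np.hstack([A,B]))
```

```text
[ 0.5765469 -0.3119309  0.0452612] 0.061194880040295045 closing 5.28665143702365 [-6.02077255e-01  4.98292937e-01  1.53021999e+00  1.36026873e-04
  1.11352975e+00 -6.94406811e-01]
```

View pics/v5.png

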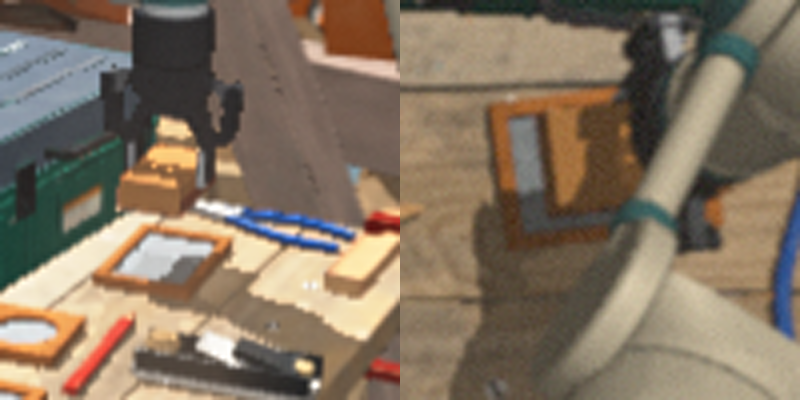

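The block is held level ~0.08 above the sanding tray. In the top view its left end runs from px (436.3,156.5) to (440,183.5), so I'll check that with the height.

Run:
```python
from meas import *
t=cam('top'); P=ray(t,[(436.3,156.5),(440,183.5)],.11); print(P, np.degrees(np.arctan2(*(P[0]-P[1])[1::-1])))
c=[np.r_[np.array([.5775,-.3125])+i*.052*np.array([np.cos(np.radians(95.4)),np.sin(np.radians(95.4))])+j*.031*np.array([np.cos(np.radians(5.4)),np.sin(np.radians(5.4))]),.11] for i,j in((1,1),(1,-1))]
print(c,proj(t,c))
```

```text
[[ 0.6023752  -0.25340048  0.11      ]
 [ 0.5370094  -0.25977349  0.11      ]] 5.568599635113976
[array([ 0.60346879, -0.25781342,  0.11      ]), array([ 0.54174395, -0.26364814,  0.11      ])] [[438.12639015 155.99883891]
 [441.54827105 181.49149313]]
```

Request:
send_rows(
  increments=[
    {"gripper":0.6,"linear":[0.002,-0.002,-0.04],"delta_rot":[0,0,0]},
    {"gripper":0.6,"linear":[0.002,-0.002,-0.06],"delta_rot":[0,0,0]},
    {"gripper":0.6,"linear":[0.002,-0.002,-0.07],"delta_rot":[0,0,0]},
    {"gripper":0.6,"linear":[0.002,-0.002,-0.072],"delta_rot":[0,0,0]},
    {"gripper":0.6,"linear":[0.002,-0.002,-0.072],"delta_rot":[0,0,0]},
  ],
)

```text
clock: 8.15
position: [0.5793, -0.3145, -0.0262]
ee_rot: [0.0, 0.673, 0.74, 0.0]
contact_force: [0.7, 0.1, -0.2]
width: 0.0611
gripper_force: 44.6
```

Request:
send_rows(
  increments=[
    {"gripper":-0.9,"linear":[0,0,0],"delta_rot":[0,0,0]},
    {"gripper":-0.9,"linear":[0,0,0],"delta_rot":[0,0,0]},
    {"gripper":-0.9,"linear":[0,0,0],"delta_rot":[0,0,0]},
    {"gripper":-0.9,"linear":[0,0,0],"delta_rot":[0,0,0]},
    {"gripper":-0.9,"linear":[0,0,0.03],"delta_rot":[0,0,0]},
    {"gripper":-0.9,"linear":[0,0,0.08],"delta_rot":[0,0,0]},
    {"gripper":-0.9,"linear":[0,0,0.1],"delta_rot":[0,0,0]},
    {"gripper":-0.9,"linear":[0,0,0.1],"delta_rot":[0,0,0]},
  ],
)

```text
clock: 8.95
position: [0.5815, -0.3159, 0.0781]
ee_rot: [0.005, 0.673, 0.74, 0.001]
contact_force: [0.7, 0.2, -0.6]
width: 0.0811
gripper_force: 0.0
```

Request:
send_rows(
  increments=[
    {"gripper":-1,"linear":[-0.03,0.04,0],"delta_rot":[0,0,-0.15]},
    {"gripper":-1,"linear":[-0.06,0.08,0],"delta_rot":[0,0,-0.3]},
    {"gripper":-1,"linear":[-0.09,0.12,0],"delta_rot":[0,0,-0.45]},
    {"gripper":-1,"linear":[-0.12,0.16,0],"delta_rot":[0,0,-0.6]},
    {"gripper":-1,"linear":[-0.149,0.198,0],"delta_rot":[0,0,-0.75]},
    {"gripper":-1,"linear":[-0.149,0.198,0],"delta_rot":[0,0,-0.9]},
    {"gripper":-1,"linear":[-0.149,0.198,0],"delta_rot":[0,0,-1.05]},
    {"gripper":-1,"linear":[-0.149,0.198,0],"delta_rot":[0,0,-1.2]},
  ],
)

```text
clock: 9.75
position: [0.4286, -0.1153, 0.0727]
ee_rot: [-0.0, 0.974, 0.228, -0.001]
contact_force: [-0.1, 0.3, -0.0]
width: 0.0856
gripper_force: 0.0
```

Request:
send_rows(
  increments=[
    {"gripper":-1,"linear":[0,0,0],"delta_rot":[0,0,-0.15]},
    {"gripper":-1,"linear":[0,0,0],"delta_rot":[0,0,-0.3]},
    {"gripper":-1,"linear":[0,0,-0.02],"delta_rot":[0,0,-0.334]},
    {"gripper":-1,"linear":[0,0,-0.04],"delta_rot":[0,0,-0.334]},
    {"gripper":-1,"linear":[0,0,-0.04],"delta_rot":[0,0,-0.334]},
    {"gripper":-1,"linear":[0,0,-0.04],"delta_rot":[0,0,-0.334]},
  ],
  newtons=80,
)

```text
clock: 10.35
position: [0.429, -0.1158, 0.0328]
ee_rot: [-0.0, 0.998, 0.066, -0.001]
contact_force: [0.7, -0.3, 0.6]
width: 0.085
gripper_force: 0.0
```

Run:
```python
from meas import *
s=get_state(); p=s['position']; w,x,y,z=s['ee_rot']; print(p,s['width'],'closing',np.degrees(2*np.arctan2(y,x))-90,s['qpos'])
d=cam('top'); im=d['pixels']; hsv=cv2.cvtColor(im,cv2.COLOR_BGR2HSV).astype(int); H,S,V=hsv[...,0],hsv[...,1],hsv[...,2]
m=np.zeros(S.shape,np.uint8); m[149:194,421:482]=((S>120)&(H<17)&(V>90))[149:194,421:482]
print('sandtray whole',rect(d,m,.012)[0])
A=cv2.resize(cam('side')['pixels'][110:230,260:400],None,fx=3.4,fy=3.4,interpolation=cv2.INTER_CUBIC)
B=cv2.resize(im[130:230,410:490],None,fx=4.08,fy=4.08,interpolation=cv2.INTER_CUBIC)
cv2.imwrite('pics/v6.png',np.hstack([A[:408],B[:408]]))
```

```text
[ 0.42895345 -0.11581241  0.03284971] 0.08499523562959636 closing -82.44674103841123 [-4.20464838e-01  2.40042672e-01  2.00884267e+00 -1.03872731e-04
  8.94921109e-01  1.01856732e+00]
sandtray whole [ 578.1 -312.3  143.8  101.    95.1]
```

View pics/v6.png

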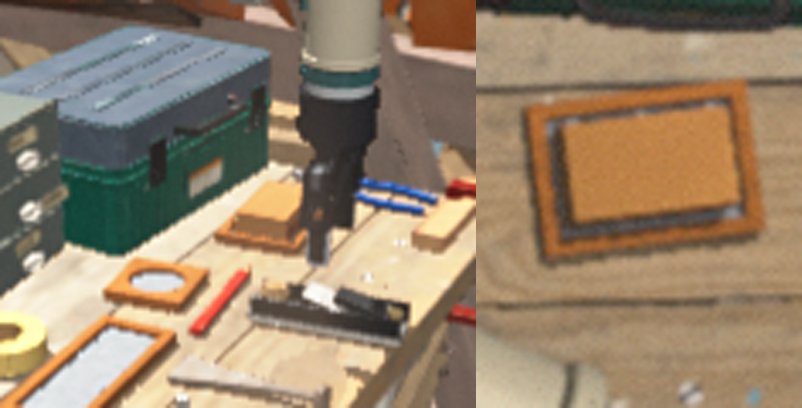

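The sanding block lies inside its recess with even margins (crop centre ~(650,165)), and the gripper is above the plane. Now grasping the plane.

Request:
send_rows(
  increments=[
    {"gripper":-1,"linear":[0.002,-0.001,-0.035],"delta_rot":[0,0,0]},
    {"gripper":-1,"linear":[0.002,-0.001,-0.055],"delta_rot":[0,0,0]},
    {"gripper":-1,"linear":[0.002,-0.001,-0.067],"delta_rot":[0,0,0]},
    {"gripper":-1,"linear":[0.002,-0.001,-0.067],"delta_rot":[0,0,0]},
    {"gripper":0.9,"linear":[0.002,-0.001,-0.067],"delta_rot":[0,0,0]},
    {"gripper":0.9,"linear":[0.002,-0.001,-0.067],"delta_rot":[0,0,0]},
    {"gripper":0.9,"linear":[0.002,-0.001,-0.067],"delta_rot":[0,0,0]},
    {"gripper":0.9,"linear":[0.002,-0.001,-0.067],"delta_rot":[0,0,0]},
  ],
  newtons=80,
)

```text
clock: 11.25
position: [0.4333, -0.1184, -0.032]
ee_rot: [0.001, 0.998, 0.066, 0.002]
contact_force: [-0.5, -1.3, 6.9]
width: 0.0431
gripper_force: 82.6
```

Request:
send_rows(
  increments=[
    {"gripper":0.9,"linear":[0,0,0.04],"delta_rot":[0,0,0]},
    {"gripper":0.9,"linear":[0,0,0.08],"delta_rot":[0,0,0.05]},
    {"gripper":0.9,"linear":[0.02,0.04,0.08],"delta_rot":[0,0,0.2]},
    {"gripper":0.9,"linear":[0.05,0.07,0.08],"delta_rot":[0,0,0.34]},
    {"gripper":0.9,"linear":[0.07,0.1,0.08],"delta_rot":[0,0,0.48]},
    {"gripper":0.9,"linear":[0.09,0.13,0.08],"delta_rot":[0,0,0.62]},
    {"gripper":0.9,"linear":[0.11,0.16,0.08],"delta_rot":[0,0,0.76]},
    {"gripper":0.9,"linear":[0.13,0.19,0.08],"delta_rot":[0,0,0.9]},
  ],
)

```text
clock: 12.05
position: [0.5605, 0.0742, 0.0451]
ee_rot: [-0.001, 0.868, 0.496, -0.002]
contact_force: [-0.1, -0.9, -8.2]
width: 0.0429
gripper_force: 89.4
```

Request:
send_rows(
  increments=[
    {"gripper":0.9,"linear":[0.016,0.017,0],"delta_rot":[0,0,0.14]},
    {"gripper":0.9,"linear":[0.016,0.017,0],"delta_rot":[0,0,0.28]},
    {"gripper":0.9,"linear":[0.016,0.017,0],"delta_rot":[0,0,0.42]},
    {"gripper":0.9,"linear":[0.016,0.017,0],"delta_rot":[0,0,0.56]},
    {"gripper":0.9,"linear":[0.016,0.017,0],"delta_rot":[0,0,0.59]},
    {"gripper":0.9,"linear":[0.016,0.017,0],"delta_rot":[0,0,0.59]},
    {"gripper":0.9,"linear":[0.016,0.017,0],"delta_rot":[0,0,0.59]},
  ],
)

```text
clock: 12.75
position: [0.5765, 0.0898, 0.0455]
ee_rot: [-0.001, 0.689, 0.725, -0.001]
contact_force: [0.4, -0.8, -9.1]
width: 0.0432
gripper_force: 89.3
```

Run:
```python
from meas import *
s=get_state(); p=s['position']; w,x,y,z=s['ee_rot']; print(p,s['width'],'closing',np.degrees(2*np.arctan2(y,x))-90,s['qpos'])
d=cam('top'); im=d['pixels']
A=cv2.resize(cam('side')['pixels'][120:250,210:340],None,fx=3.5,fy=3.5,interpolation=cv2.INTER_CUBIC)
B=cv2.resize(im[140:230,245:345],None,fx=3.5,fy=3.5,interpolation=cv2.INTER_CUBIC)
B=cv2.copyMakeBorder(B,0,A.shape[0]-B.shape[0],0,0,cv2.BORDER_CONSTANT)
cv2.imwrite('pics/v7.png',np.hstack([A,B])[:, :800])
```

```text
[0.57653768 0.08983968 0.04546716] 0.04324230103031214 closing 2.8798384759284374 [ 3.53406587e-02  4.04982729e-01  1.69792920e+00  3.61230119e-05
  1.04111416e+00 -1.49402941e-02]
```

View pics/v7.png

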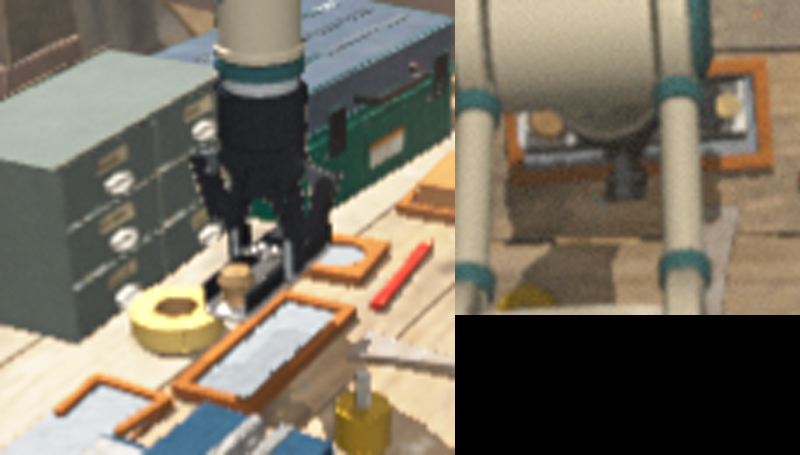

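The plane is held level over its tray. Its ends in the top view are at about px 263.6 and 329.9 (row ~172), 160 mm apart as they must be.

Run:
```python
from meas import *
t=cam('top'); print(ray(t,[(263.6,175),(329.9,170),(296.7,172.5)],.105))
```

```text
[[0.56912068 0.16430186 0.105     ]
 [0.57710554 0.00317333 0.105     ]
 [0.57312353 0.08379642 0.105     ]]
```

Request:
send_rows(
  increments=[
    {"gripper":0.9,"linear":[0.002,0.004,-0.04],"delta_rot":[0,0,0]},
    {"gripper":0.9,"linear":[0.002,0.004,-0.06],"delta_rot":[0,0,0]},
    {"gripper":0.9,"linear":[0.002,0.004,-0.068],"delta_rot":[0,0,0]},
    {"gripper":0.9,"linear":[0.002,0.004,-0.071],"delta_rot":[0,0,0]},
    {"gripper":0.9,"linear":[0.002,0.004,-0.071],"delta_rot":[0,0,0]},
  ],
)

```text
clock: 13.4
position: [0.5806, 0.0938, -0.0241]
ee_rot: [0.001, 0.689, 0.725, 0.001]
contact_force: [-0.0, 0.1, -8.7]
width: 0.0432
gripper_force: 89.2
```

Request:
send_rows(
  increments=[
    {"gripper":0.9,"linear":[-0.001,-0.001,-0.002],"delta_rot":[0,0,0]},
    {"gripper":0.9,"linear":[-0.001,-0.001,-0.003],"delta_rot":[0,0,0]},
    {"gripper":0.9,"linear":[-0.001,-0.001,-0.003],"delta_rot":[0,0,0]},
  ],
)

```text
clock: 13.7
position: [0.5793, 0.0927, -0.0268]
ee_rot: [0.001, 0.689, 0.725, 0.001]
contact_force: [-0.7, -0.6, -7.4]
width: 0.043
gripper_force: 89.5
```

Request:
send_rows(
  increments=[
    {"gripper":-0.6,"linear":[0,0,-0.001],"delta_rot":[0,0,0]},
    {"gripper":-0.6,"linear":[0,0,-0.001],"delta_rot":[0,0,0]},
    {"gripper":-0.6,"linear":[0,0,-0.001],"delta_rot":[0,0,0]},
    {"gripper":-0.6,"linear":[0,0,-0.001],"delta_rot":[0,0,0]},
    {"gripper":-0.6,"linear":[0,0,0.03],"delta_rot":[0,0,0]},
    {"gripper":-0.6,"linear":[0,0,0.08],"delta_rot":[0,0,0]},
    {"gripper":-0.6,"linear":[0,0,0.1],"delta_rot":[0,0,0]},
    {"gripper":-0.6,"linear":[0,0,0.1],"delta_rot":[0,0,0]},
  ],
)

```text
clock: 14.5
position: [0.5821, 0.0931, 0.0767]
ee_rot: [0.003, 0.689, 0.725, 0.003]
contact_force: [-0.8, 0.7, -1.4]
width: 0.068
gripper_force: 0.0
```

Request:
send_rows(
  increments=[
    {"gripper":-0.6,"linear":[-0.04,-0.015,0],"delta_rot":[0,0,0.15]},
    {"gripper":-0.6,"linear":[-0.08,-0.03,0],"delta_rot":[0,0,0.3]},
    {"gripper":-0.6,"linear":[-0.12,-0.045,0],"delta_rot":[0,0,0.45]},
    {"gripper":-0.6,"linear":[-0.153,-0.055,0],"delta_rot":[0,0,0.6]},
    {"gripper":-0.6,"linear":[-0.153,-0.055,0],"delta_rot":[0,0,0.75]},
    {"gripper":-0.6,"linear":[-0.153,-0.055,0],"delta_rot":[0,0,0.9]},
    {"gripper":-0.6,"linear":[-0.153,-0.055,0],"delta_rot":[0,0,1.05]},
    {"gripper":-0.6,"linear":[-0.153,-0.055,0],"delta_rot":[0,0,1.2]},
  ],
)

```text
clock: 15.3
position: [0.4248, 0.0378, 0.0716]
ee_rot: [-0.001, 0.156, 0.988, -0.0]
contact_force: [0.2, 0.5, -0.2]
width: 0.0681
gripper_force: 0.0
```

Request:
send_rows(
  increments=[
    {"gripper":-0.6,"linear":[0,0,0],"delta_rot":[0,0,0.15]},
    {"gripper":-0.6,"linear":[0,0,-0.02],"delta_rot":[0,0,0.3]},
    {"gripper":-0.6,"linear":[0,0,-0.04],"delta_rot":[0,0,0.32]},
    {"gripper":-0.6,"linear":[0,0,-0.04],"delta_rot":[0,0,0.32]},
    {"gripper":-0.6,"linear":[0,0,-0.04],"delta_rot":[0,0,0.32]},
  ],
)

```text
clock: 15.8
position: [0.425, 0.0379, 0.0319]
ee_rot: [-0.001, 0.0, 1.0, 0.0]
contact_force: [-0.1, -0.1, -0.8]
width: 0.0687
gripper_force: 0.0
```

Run:
```python
from meas import *
s=get_state(); p=s['position']; w,x,y,z=s['ee_rot']; print(p,s['width'],'closing',np.degrees(2*np.arctan2(y,x))-90,s['qpos'])
d=cam('top'); im=d['pixels']
A=cv2.resize(cam('side')['pixels'][120:260,240:370],None,fx=3,fy=3,interpolation=cv2.INTER_CUBIC)
B=cv2.resize(im[140:270,245:345],None,fx=3.23,fy=3.23,interpolation=cv2.INTER_CUBIC)[:420]
cv2.imwrite('pics/v8.png',np.hstack([A[:419],B[:419]]))
```

```text
[0.42498179 0.03789185 0.03188582] 0.06869167987631694 closing 89.97533583926554 [-7.45540199e-02  2.18102384e-01  2.04503108e+00  1.32609340e-04
  8.80592446e-01 -1.64500442e+00]
```

View pics/v8.png

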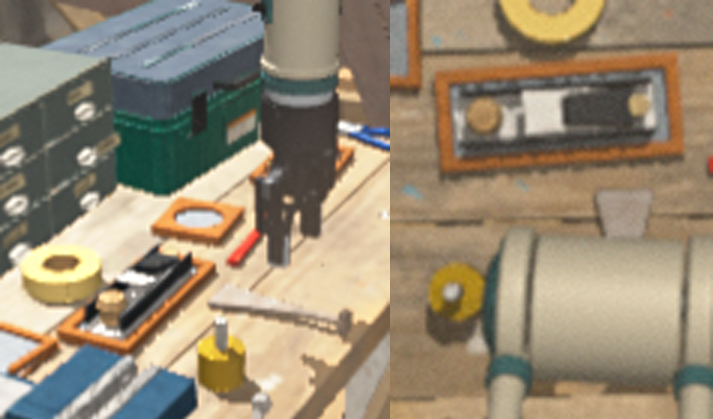

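The plane sits in its recess, margins visible all round. The iron's head is in the side view at about px (355,227). I'll check that against the estimate.

Run:
```python
from meas import *
t=cam('side'); print(ray(t,[(355,227.3)],.013), proj(t,[[.368,.039,.013],[.514,.039,.003]]))
```

```text
[[0.36670149 0.03738125 0.013     ]] [[354.39488728 227.43769056]
 [312.26026873 218.84690282]]
```

Request:
send_rows(
  increments=[
    {"gripper":-0.6,"linear":[0.003,0.001,-0.04],"delta_rot":[0,0,0]},
    {"gripper":-0.6,"linear":[0.003,0.001,-0.06],"delta_rot":[0,0,0]},
    {"gripper":-0.6,"linear":[0.003,0.001,-0.07],"delta_rot":[0,0,0]},
    {"gripper":-0.6,"linear":[0.003,0.001,-0.072],"delta_rot":[0,0,0]},
    {"gripper":-0.6,"linear":[0.003,0.001,-0.072],"delta_rot":[0,0,0]},
  ],
  newtons=50,
)

```text
clock: 16.45
position: [0.4294, 0.0388, -0.0391]
ee_rot: [0.0, -0.0, 1.0, 0.0]
contact_force: [-0.6, 0.2, -0.4]
width: 0.0679
gripper_force: 0.0
```

Request:
send_rows(
  increments=[
    {"gripper":1,"linear":[-0.001,0,0],"delta_rot":[0,0,0]},
    {"gripper":1,"linear":[-0.001,0,0],"delta_rot":[0,0,0]},
    {"gripper":1,"linear":[-0.001,0,0],"delta_rot":[0,0,0]},
    {"gripper":1,"linear":[-0.001,0,0],"delta_rot":[0,0,0]},
    {"gripper":1,"linear":[-0.001,0,0],"delta_rot":[0,0,0]},
  ],
)

```text
clock: 16.95
position: [0.4285, 0.0391, -0.0386]
ee_rot: [0.001, 0.0, 1.0, 0.0]
contact_force: [-0.9, 1.3, 7.4]
width: 0.0253
gripper_force: 48.4
```

Held (26 mm). Lift, turn by −91° and carry, going out in x first to clear the vise.

Request:
send_rows(
  increments=[
    {"gripper":1,"linear":[0,0,0.045],"delta_rot":[0,0,0]},
    {"gripper":1,"linear":[0.02,0,0.09],"delta_rot":[0,0,-0.1]},
    {"gripper":1,"linear":[0.06,0.02,0.09],"delta_rot":[0,0,-0.25]},
    {"gripper":1,"linear":[0.1,0.04,0.09],"delta_rot":[0,0,-0.4]},
    {"gripper":1,"linear":[0.14,0.065,0.09],"delta_rot":[0,0,-0.55]},
    {"gripper":1,"linear":[0.175,0.1,0.09],"delta_rot":[0,0,-0.7]},
    {"gripper":1,"linear":[0.2,0.135,0.09],"delta_rot":[0,0,-0.85]},
    {"gripper":1,"linear":[0.215,0.175,0.09],"delta_rot":[0,0,-1.0]},
  ],
)

```text
clock: 17.75
position: [0.6446, 0.2146, 0.0496]
ee_rot: [0.0, 0.483, 0.876, -0.0]
contact_force: [1.6, -0.6, -2.5]
width: 0.0251
gripper_force: 50.2
```

Request:
send_rows(
  increments=[
    {"gripper":1,"linear":[0,0.035,0],"delta_rot":[0,0,-0.15]},
    {"gripper":1,"linear":[0,0.07,0],"delta_rot":[0,0,-0.3]},
    {"gripper":1,"linear":[0,0.09,0],"delta_rot":[0,0,-0.45]},
    {"gripper":1,"linear":[0,0.09,0],"delta_rot":[0,0,-0.588]},
    {"gripper":1,"linear":[0,0.09,0],"delta_rot":[0,0,-0.588]},
    {"gripper":1,"linear":[0,0.09,0],"delta_rot":[0,0,-0.588]},
    {"gripper":1,"linear":[0,0.09,0],"delta_rot":[0,0,-0.588]},
  ],
)

```text
clock: 18.45
position: [0.6426, 0.3031, 0.0501]
ee_rot: [-0.0, 0.713, 0.701, -0.0]
contact_force: [0.4, -0.7, -3.0]
width: 0.0252
gripper_force: 50.2
```

Run:
```python
from meas import *
s=get_state(); p=s['position']; w,x,y,z=s['ee_rot']; print(p,s['width'],'closing',np.degrees(2*np.arctan2(y,x))-90,s['qpos'])
d=cam('top'); im=d['pixels']
A=cv2.resize(cam('side')['pixels'][140:280,170:300],None,fx=3.1,fy=3.1,interpolation=cv2.INTER_CUBIC)
B=cv2.resize(im[110:210,160:270],None,fx=3.5,fy=3.5,interpolation=cv2.INTER_CUBIC)
B=cv2.copyMakeBorder(B,0,A.shape[0]-B.shape[0],0,0,cv2.BORDER_CONSTANT)
cv2.imwrite('pics/v9.png',np.hstack([A,B])); print(A.shape)
```

```text
[0.64258504 0.30308534 0.05013749] 0.025201994881386157 closing -0.9098733929932621 [ 3.42966417e-01  5.68571376e-01  1.38387119e+00 -1.48894737e-04
  1.18982213e+00  3.58902112e-01]
(434, 403, 3)
```

View pics/v9.png

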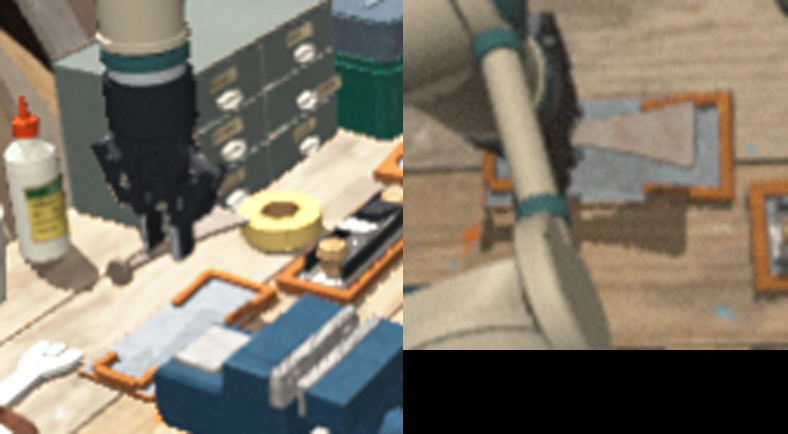

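The iron is held level. Its blade end is in the top view at px (242.9, 139–158), and its head in the side view at (208.7,227.1). Working out both points.

Run:
```python
from meas import *
print(ray(cam('top'),[(243,139.6),(243,157.9),(243,148.7)],.094), ray(cam('side'),[(208.7,227.1)],.102))
```

```text
[[0.65917671 0.21495462 0.094     ]
 [0.61385103 0.215657   0.094     ]
 [0.63661464 0.21530509 0.094     ]] [[0.6484229  0.35789926 0.102     ]]
```

Head and blade points show the iron turned about −3.5° in the grip (85.4° against 89°). Correcting by +0.055 rad and (0.001, 0.003), then lowering.

Request:
send_rows(
  increments=[
    {"gripper":1,"linear":[0.001,0.003,-0.03],"delta_rot":[0,0,0.055]},
    {"gripper":1,"linear":[0.001,0.003,-0.06],"delta_rot":[0,0,0.055]},
    {"gripper":1,"linear":[0.001,0.003,-0.073],"delta_rot":[0,0,0.055]},
    {"gripper":1,"linear":[0.001,0.003,-0.079],"delta_rot":[0,0,0.055]},
    {"gripper":1,"linear":[0.001,0.003,-0.082],"delta_rot":[0,0,0.055]},
    {"gripper":1,"linear":[0.001,0.003,-0.082],"delta_rot":[0,0,0.055]},
  ],
)

```text
clock: 19.25
position: [0.6446, 0.307, -0.0308]
ee_rot: [0.0, 0.694, 0.72, 0.001]
contact_force: [-0.6, -0.4, -2.4]
width: 0.025
gripper_force: 50.2
```

Request:
send_rows(
  increments=[
    {"gripper":1,"linear":[-0.001,0,-0.001],"delta_rot":[0,0,0]},
    {"gripper":1,"linear":[-0.001,0,-0.002],"delta_rot":[0,0,0]},
    {"gripper":1,"linear":[-0.001,0,-0.002],"delta_rot":[0,0,0]},
  ],
)

```text
clock: 19.55
position: [0.6432, 0.3071, -0.0328]
ee_rot: [0.0, 0.693, 0.72, 0.001]
contact_force: [0.1, 0.4, -3.1]
width: 0.0253
gripper_force: 50.2
```

Request:
send_rows(
  increments=[
    {"gripper":1,"linear":[0,0,-0.001],"delta_rot":[0,0,0]},
    {"gripper":0,"linear":[0,0,-0.001],"delta_rot":[0,0,0]},
    {"gripper":-0.2,"linear":[0,0,-0.001],"delta_rot":[0,0,0]},
    {"gripper":-0.2,"linear":[0,0,-0.001],"delta_rot":[0,0,0]},
    {"gripper":-0.2,"linear":[0,0,0.02],"delta_rot":[0,0,0]},
    {"gripper":-0.2,"linear":[0,0,0.06],"delta_rot":[0,0,0]},
    {"gripper":-0.2,"linear":[0,0,0.11],"delta_rot":[0,0,0]},
    {"gripper":-0.2,"linear":[0,0,0.14],"delta_rot":[0,0,0]},
  ],
)

```text
clock: 20.35
position: [0.6444, 0.3074, 0.1106]
ee_rot: [0.001, 0.694, 0.72, 0.002]
contact_force: [0.6, 0.5, 0.2]
width: 0.0514
gripper_force: 0.0
```

Request:
send_rows(
  increments=[
    {"gripper":-0.6,"linear":[-0.01,-0.045,0],"delta_rot":[0,0,0]},
    {"gripper":-0.6,"linear":[-0.03,-0.09,0],"delta_rot":[0,0,0]},
    {"gripper":-0.6,"linear":[-0.06,-0.125,0],"delta_rot":[0,0,0]},
    {"gripper":-0.6,"linear":[-0.105,-0.136,0],"delta_rot":[0,0,0]},
    {"gripper":-0.6,"linear":[-0.15,-0.136,0],"delta_rot":[0,0,0]},
    {"gripper":-0.6,"linear":[-0.195,-0.136,-0.01],"delta_rot":[0,0,0]},
    {"gripper":-0.6,"linear":[-0.208,-0.136,-0.04],"delta_rot":[0,0,0]},
    {"gripper":-0.6,"linear":[-0.208,-0.136,-0.04],"delta_rot":[0,0,0]},
  ],
)

```text
clock: 21.15
position: [0.429, 0.1699, 0.0643]
ee_rot: [-0.002, 0.693, 0.721, -0.003]
contact_force: [-0.3, 0.3, -1.2]
width: 0.0682
gripper_force: 0.0
```

Run:
```python
from meas import *
s=get_state(); p=s['position']; w,x,y,z=s['ee_rot']; print(p,s['width'],'closing',np.degrees(2*np.arctan2(y,x))-90,s['contact_force'])
d=cam('top'); im=d['pixels']
A=cv2.resize(cam('side')['pixels'][150:280,200:330],None,fx=3.1,fy=3.1,interpolation=cv2.INTER_CUBIC)
B=cv2.resize(im[120:220,170:280],None,fx=3.6,fy=3.6,interpolation=cv2.INTER_CUBIC)
B=cv2.copyMakeBorder(B,0,A.shape[0]-B.shape[0],0,0,cv2.BORDER_CONSTANT)
cv2.imwrite('pics/v10.png',np.hstack([A,B]))
```

```text
[0.42904309 0.16986357 0.06432481] 0.06823237468899829 closing 2.217678262049219 [-0.32561584  0.25248465 -1.17219639]
```

View pics/v10.png

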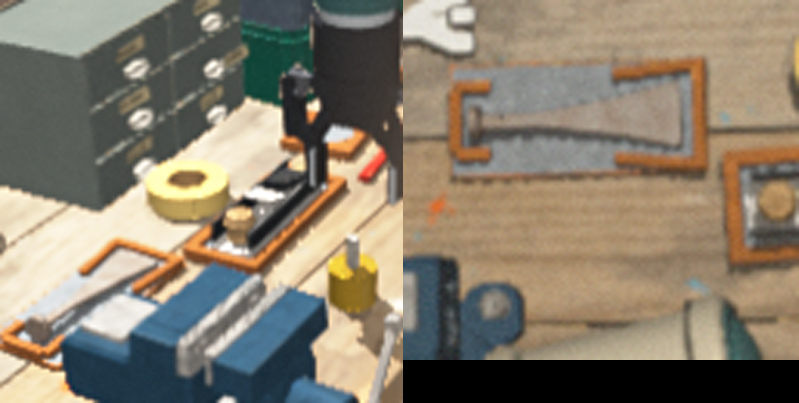

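The iron lies in its tray, blade in the wide pocket (right) and head in the narrow one (~(475,122)). In the side view the fingers straddle the saw, their midpoint at px ~313.7 matching it. Now the saw.

Request:
send_rows(
  increments=[
    {"gripper":-0.6,"linear":[0.006,0.001,-0.02],"delta_rot":[0,0,0]},
    {"gripper":-0.6,"linear":[0.006,0.001,-0.05],"delta_rot":[0,0,0]},
    {"gripper":-0.6,"linear":[0.006,0.001,-0.08],"delta_rot":[0,0,0]},
    {"gripper":-0.6,"linear":[0.006,0.001,-0.097],"delta_rot":[0,0,0]},
    {"gripper":-0.6,"linear":[0.006,0.001,-0.097],"delta_rot":[0,0,0]},
  ],
  newtons=40,
)

```text
clock: 21.75
position: [0.4422, 0.1718, -0.0317]
ee_rot: [-0.0, 0.694, 0.72, -0.001]
contact_force: [0.4, -0.2, -0.5]
width: 0.0683
gripper_force: 0.0
```

Request:
send_rows(
  increments=[
    {"gripper":0.5,"linear":[0,0,0],"delta_rot":[0,0,0]},
    {"gripper":0.5,"linear":[0,0,0],"delta_rot":[0,0,0]},
    {"gripper":0.5,"linear":[0,0,0],"delta_rot":[0,0,0]},
    {"gripper":0.5,"linear":[0,0,0],"delta_rot":[0,0,0]},
  ],
)

```text
clock: 22.15
position: [0.4429, 0.1723, -0.0291]
ee_rot: [0.001, 0.693, 0.72, 0.002]
contact_force: [1.0, -0.1, 4.9]
width: 0.0435
gripper_force: 41.4
```

Request:
send_rows(
  increments=[
    {"gripper":0.5,"linear":[0,0,0.045],"delta_rot":[0,0,0]},
    {"gripper":0.5,"linear":[0,0,0.09],"delta_rot":[0,0,0]},
    {"gripper":0.5,"linear":[0.02,-0.04,0.09],"delta_rot":[0,0,0]},
    {"gripper":0.5,"linear":[0.045,-0.082,0.09],"delta_rot":[0,0,0]},
    {"gripper":0.5,"linear":[0.07,-0.124,0.09],"delta_rot":[0,0,0]},
    {"gripper":0.5,"linear":[0.095,-0.166,0.09],"delta_rot":[0,0,0]},
    {"gripper":0.5,"linear":[0.12,-0.208,0.09],"delta_rot":[0,0,0]},
    {"gripper":0.5,"linear":[0.145,-0.245,0.09],"delta_rot":[0,0,0]},
  ],
)

```text
clock: 22.95
position: [0.5864, -0.0754, 0.0596]
ee_rot: [0.0, 0.694, 0.72, 0.0]
contact_force: [1.4, 0.8, -1.0]
width: 0.0435
gripper_force: 42.0
```

Request:
send_rows(
  increments=[
    {"gripper":0.5,"linear":[0.0295,-0.029,0],"delta_rot":[0,0,0]},
    {"gripper":0.5,"linear":[0.0295,-0.029,0],"delta_rot":[0,0,0]},
    {"gripper":0.5,"linear":[0.0295,-0.029,-0.04],"delta_rot":[0,0,0]},
    {"gripper":0.5,"linear":[0.0295,-0.029,-0.04],"delta_rot":[0,0,0]},
    {"gripper":0.5,"linear":[0.0295,-0.029,-0.04],"delta_rot":[0,0,0]},
  ],
)

```text
clock: 23.45
position: [0.6137, -0.1014, 0.0189]
ee_rot: [-0.001, 0.693, 0.721, -0.001]
contact_force: [-0.0, -0.6, -0.6]
width: 0.0432
gripper_force: 42.1
```

Run:
```python
from meas import *
s=get_state(); print(s['position'],s['width'],s['contact_force'])
d=cam('side'); im=d['pixels']; hsv=cv2.cvtColor(im,cv2.COLOR_BGR2HSV).astype(int); H,S,V=hsv[...,0],hsv[...,1],hsv[...,2]
m=np.zeros(S.shape,bool); m[150:215,270:345]=((S>150)&(H>18)&(H<32))[150:215,270:345]
n,l,st,ce=cv2.connectedComponentsWithStats(m.astype(np.uint8))
for i in range(1,n):
    if st[i,4]>15: print(st[i],ce[i])
p=[.6175,-.103]; lift=s['position'][2]+.0291
for dx in(0,):
    th=np.linspace(0,2*np.pi,60); C=np.r_[[[p[0]+.0225*np.cos(a),p[1]+.0225*np.sin(a),z+lift] for a in th for z in(0,.036)]]
    q=proj(d,C); print('expected bbox',q.min(0),q.max(0))
```

```text
[ 0.61373462 -0.10135469  0.0188682 ] 0.043242240913402806 [-0.01664946 -0.55347516 -0.57079758]
[301 172  11  14 117] [305.67521368 178.76923077]
expected bbox [299.38091785 171.30568105] [312.28127925 185.901851  ]
```

Request:
send_rows(
  increments=[
    {"gripper":0.5,"linear":[0.003,-0.001,-0.02],"delta_rot":[0,0,0]},
    {"gripper":0.5,"linear":[0.003,-0.001,-0.035],"delta_rot":[0,0,0]},
    {"gripper":0.5,"linear":[0.003,-0.001,-0.043],"delta_rot":[0,0,0]},
    {"gripper":0.5,"linear":[0.003,-0.001,-0.043],"delta_rot":[0,0,0]},
  ],
)

```text
clock: 23.9
position: [0.6181, -0.1027, -0.0233]
ee_rot: [-0.0, 0.693, 0.721, -0.0]
contact_force: [0.8, -1.1, -1.6]
width: 0.0432
gripper_force: 42.1
```

Request:
send_rows(
  increments=[
    {"gripper":0.5,"linear":[0,0,-0.001],"delta_rot":[0,0,0]},
    {"gripper":-0.5,"linear":[0,0,-0.001],"delta_rot":[0,0,0]},
    {"gripper":-0.5,"linear":[0,0,-0.001],"delta_rot":[0,0,0]},
    {"gripper":-0.5,"linear":[0,0,-0.001],"delta_rot":[0,0,0]},
    {"gripper":-0.5,"linear":[0,0,0.03],"delta_rot":[0,0,0]},
    {"gripper":-0.5,"linear":[0,0,0.08],"delta_rot":[0,0,0]},
    {"gripper":-0.5,"linear":[0,0,0.13],"delta_rot":[0,0,0]},
    {"gripper":-0.5,"linear":[0,0,0.18],"delta_rot":[0,0,0]},
  ],
)

```text
clock: 24.7
position: [0.618, -0.1032, 0.1586]
ee_rot: [0.0, 0.694, 0.72, 0.0]
contact_force: [0.5, -0.5, -0.2]
width: 0.0639
gripper_force: 0.0
```

Request:
send_rows(
  increments=[
    {"gripper":-0.5,"linear":[-0.05,0,0.02],"delta_rot":[0,0,0]},
    {"gripper":-0.5,"linear":[-0.1,0,0.02],"delta_rot":[0,0,0]},
    {"gripper":-0.5,"linear":[-0.15,0,0.02],"delta_rot":[0,0,0]},
    {"gripper":-0.5,"linear":[-0.2,0,0.02],"delta_rot":[0,0,0]},
    {"gripper":-0.5,"linear":[-0.25,0,0.02],"delta_rot":[0,0,0]},
    {"gripper":-0.5,"linear":[-0.27,0,0.02],"delta_rot":[0,0,0]},
    {"gripper":-0.5,"linear":[-0.27,0,0.02],"delta_rot":[0,0,0]},
  ],
)

```text
clock: 25.4
position: [0.3447, -0.1023, 0.1767]
ee_rot: [-0.0, 0.694, 0.72, -0.0]
contact_force: [0.7, -0.2, -0.3]
width: 0.0641
gripper_force: 0.0
```

Run:
```python
from meas import *
s=get_state(); print(s['position'],s['contact_force'])
d=cam('side'); A=cv2.resize(d['pixels'][150:250,200:360],None,fx=5,fy=3,interpolation=cv2.INTER_CUBIC)
B=cv2.resize(cam('top')['pixels'][130:200,175:490],(800,178),interpolation=cv2.INTER_CUBIC)
cv2.imwrite('pics/v11.png',np.vstack([A,B]))
```

```text
[ 0.34471971 -0.10233455  0.17673968] [ 0.68399152 -0.19554904 -0.28048434]
```

View pics/v11.png

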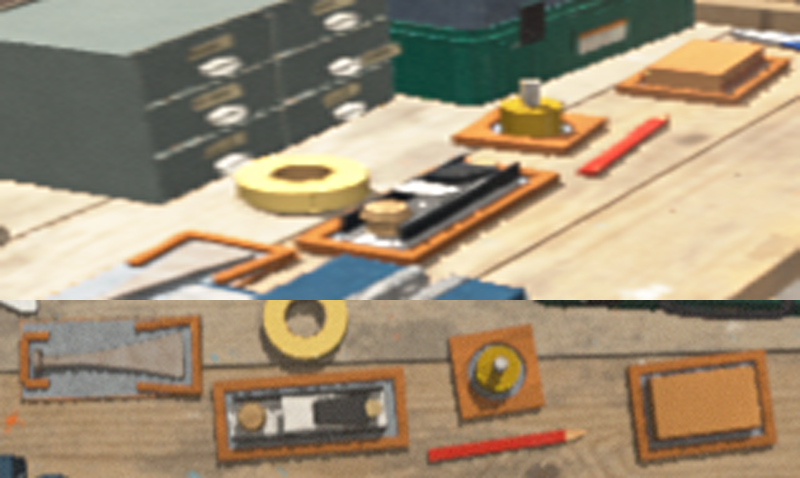

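All four lie in their recesses: saw (497,370), plane (310,412), block (705,403), iron (110,360). One last number check on the iron, then sign off.

Run:
```python
from meas import *
d=cam('top'); f=lambda x,y:(175+x/2.54-.5,130+(y-300)/2.543-.5)
P=ray(d,[f(183,354),f(36,361)],.012); print(P, 'want', [.6427,.217],[.6452,.364+.007], np.degrees(np.arctan2(P[1,1]-P[0,1],P[1,0]-P[0,0])))
from rig import sign_off
o=(P[0]+P[1])/2; print('origin err',o[:2]-[.644,.294])
if np.linalg.norm(o[:2]-[.644,.294])<.009: print(sign_off())
```

```text
[[0.64478873 0.22019599 0.012     ]
 [0.64152036 0.37283549 0.012     ]] want [0.6427, 0.217] [0.6452, 0.371] 91.22664961271012
origin err [-0.00084545  0.00251574]
the job is handed in; nothing more can be done
None
```

All four tools (block plane, sanding block, hole saw and caulking iron) lie in their own trays and are released. The last pictures confirm it, the arm is clear of everything, and I handed the job in at about 25 s of the 102 s allowed.

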